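Sand a printing block, then hold it in register over the paper

TASK

Take the printing block by its wooden grip and rub its face along the sanding board from the end near you to the far end, pressing lightly but firmly enough all the way that the cushioned board gives a few millimetres. Then carry the block over the ink jars without disturbing them and hold it level, centred on and square with the outline printed on the paper, about 10 mm above the sheet, without ever touching the sheet or its bed. Finish like that, still holding the block in the air, so that I can check the register.

Things in the scene. Friction and masses are not known exactly. Their poses are not given: they have to be found in the camera images.
- block_center (a point): Centre of the loose printing block (about 0.22 kg, standing face down on the table): a plywood block 84 (its x) x 56 (y) x 22 mm high with a dark red-brown lino face underneath, and on top an upright wooden grip rail 64 long (along x), 18 thick (y) and 36 mm high. Over all 58 mm high; this point is half-way up, 29 mm above the face and 29 mm below the rail's top. The rail runs from 7 mm below this point to 29 mm above it. z is up; a half turn of the block makes no difference
- block: The same printing block; origin at the centre of its underside (the lino face), same axes
- sand_board: Cushioned sanding board, fixed to the table, 226 (its x) x 106 (y) x 28 mm high with a brown abrasive top 220 x 94 mm. Origin at the centre of its underside; the abrasive top lies at 28 mm above it when nothing presses. Its x axis runs along its length, away from the robot (end near the robot at -x)
- sand_plate (a joint): How far the sprung top of the sanding board is pressed down, m: 0 free, 0.012 against the stop. It starts to move at about 1 N and gives 1 mm for each 1.2 N more (4 mm at about 6 N, the stop at about 15 N). Aim for 3 to 7 mm
- bed_target (a point): Centre of the outline printed on the paper, on the paper's surface, 13 mm above the table. The fixed registration bed is a grey board 150 (x) x 130 (y) x 12 mm with white paper; the dark blue outline, 92 (x) x 64 mm (y) inside its lines, leaves 4 mm all round the block. Two low brass corner stops (16 mm above the table) stand at the paper's edge. x runs along the outline's long sides, which the block's long sides must be parallel to (either way round); z is up
- print_bed: The registration bed itself, fixed; origin at the centre of its underside, 13 mm below bed_target, same axes
- ink_ochre: Closed ink jar with an ochre yellow lid, 48 mm in diameter, 50 mm high, loose; one of three standing between sanding board and registration bed, to be left alone. Origin at the centre of its underside
- ink_black: Closed ink jar with a black lid, 48 mm in diameter, 50 mm high, loose; one of three standing between sanding board and registration bed, to be left alone. Origin at the centre of its underside
- ink_moss: Closed ink jar with a green lid, 48 mm in diameter, 50 mm high, loose; one of three standing between sanding board and registration bed, to be left alone. Origin at the centre of its underside
Things that resemble listed ones, but are neither listed nor needed, are in the scene too. There is more than one size of the block; the job needs the larger.

How it is judged (in metres and radians):
On the way, in this order (a step that is already met when the one before it is completed fails the run):
1. the block is pressed on the near end of the sanding board (x of block_center in the frame of sand_board below -0.04 m and contact force between block and sand_board above 2.5 N and y of block_center in the frame of sand_board between -0.03 and 0.03 m), for 0.1 s.
2. the block passes the middle of the sanding board, still pressed (x of block_center in the frame of sand_board between -0.02 and 0.02 m and contact force between block and sand_board above 2.5 N and y of block_center in the frame of sand_board between -0.03 and 0.03 m), for 0.05 s.
3. the block reaches the far end of the sanding board, still pressed (x of block_center in the frame of sand_board above 0.04 m and contact force between block and sand_board above 2.5 N and y of block_center in the frame of sand_board between -0.03 and 0.03 m), for 0.1 s.
At the end, for the whole second after the job is handed in: The gripper holds the block still, its face 3 to 20 mm above the paper and touching neither bed nor jars, centred within 7 mm of the outline's centre, parallel to it and level within 5 degrees; the jars stand upright within 15 mm of where they were (horizontal distance between block_center and bed_target below 0.007 m and z of block_center in the frame of bed_target between 0.032 and 0.049 m and angle between the x axis of block and the x axis of bed_target, either way round below 0.087 rad and angle between block's own z axis and vertical below 0.087 rad and linear speed of block below 0.01 m/s and angular speed of block below 0.08 rad/s and contact force between the fingers and block above 2 N and contact force between block and print_bed below 0.05 N and contact force between block and ink_ochre below 0.05 N and contact force between block and ink_black below 0.05 N and contact force between block and ink_moss below 0.05 N and distance of each of ink_ochre, ink_black, ink_moss from where it was at the start of the episode below 0.015 m and angle between each of ink_ochre, ink_black, ink_moss's own z axis and vertical below 0.2 rad); the arm keeps its last pose, push and grip.
It fails at once if the block is pressed on the sanding board with more than 25 N (contact force between block and sand_board above 25 N).
It fails at once if the block or the gripper hits the print bed (contact force between any of block, the arm, the fingers and print_bed above 0.5 N).
It fails at once if an ink jar is pushed away or knocked over (distance of any of ink_ochre, ink_black, ink_moss from where it was at the start of the episode above 0.015 m or angle between any of ink_ochre, ink_black, ink_moss's own z axis and vertical above 0.3 rad).
It also fails if it takes over 54 s, if anything falls off the work surface, if the arm or the gripper's body presses on something with over 40 N, if the wrist force passes 120 N, or if a joint passes its speed limit or range.

ROBOT

A 6-joint arm with a two-finger parallel gripper is mounted at the origin on a cart in front of the work surface, level with it; the furniture and walls round the work are solid. World frame = base frame: x ahead of the robot, y to its left, z up, the work surface at z = 0. Lengths are in m, angles in degrees, forces in N, time in s.
With the tool pointing down it reaches from about 0.25 to 0.725 m from the base axis. Payload 4 kg.
Tool frame: the origin (TCP) lies at the very end of the fingers, on their centre line; the grasp point (between the pads) lies 19 mm behind it; z points along the fingers, y is the direction in which the jaws open and shut (so a half turn about z gives the same grasp; the last joint's range is limited). The gripper opens to 85 mm and grips with 20 to 120 N. Pads are 22 mm wide; open, the fingers measure 114 mm over their backs; the gripper's body (76 mm by 85 mm) begins 54 mm behind the grasp point. The pads swing forward as they close: fully open they stand 13 mm farther back than shut.
Start: joints at [-64.802, 13.785, 0.286, 76.501, 0, 90], TCP at [0.213, -0.452, 0.231] pointing down, gripper open.
Joint ranges: [-155.79, 155.79], [-60.16, 107.12], [-62.33, 73.08], [-114, 123.19], [-81.49, 82.49], [-180, 180]. Speed limits (degrees/s): [159.86, 159.86, 180, 180, 180, 180].

INTERFACE

Orientations are given as [roll, pitch, yaw] about the fixed x, y, z axes, in that order (R = Rz(yaw) Ry(pitch) Rx(roll)).
In Python, from workcell import r, eyes gives the robot as it stands.
- The arm moves only by the tool step_arm, never from a script. Its argument "commands" is a list of rows, each a list of 7 numbers: the shift along the tool's x, y, z in mm, then the turn, a rotation vector about the tool's x, y, z in degrees, then the finger opening in mm, from 0 to 85.4. A call has 1 to 20 rows; each row is the pose to reach, as a shift and turn from the pose commanded when the call began, along the tool's axes at that moment; what a row does not reach only later rows make up. A row lasts 1/10 s, in which the tool goes at most 50 mm and 8.59 degrees, less where a joint would pass 70% of its speed; a pose out of reach is approached as far as the arm can. A call with a gripper value outside its range is refused whole. The fingers move at their own pace and stop on an object; "squeeze" is the grip in N (left out, the last holds). Time passes only in rows, so rows that repeat a pose let the fingers close. It gives the time, the measured TCP pose, the force and the opening at its end, in the units of the state.
- r.read_state(): the state, without advancing time (a new reading comes with each control period).
- eyes.capture(name): name is "side" or "top"; returns a dict with "img" (384x512x3 uint8, red, green, blue), "depth" (384x512 float32, m along the optical axis (not along the pixel's ray), 0 where there is no reading), "camera_matrix" (3x3 intrinsics, pixels), "k1" (the pictures are not rectified: a ray, as slopes to the right and down, at radius r is drawn at 1 + k1 r^2 times it, then the intrinsics apply), "camera_from_world" (4x4, takes a point from world to camera coordinates). Camera axes: x right, y down, z forward; pixel columns grow to the right and rows downward; lengths in m; the calibration is good to about 2 mm. A picture is of the moment at which its call begins.
- r.job_done(): hands the job in, once; it reports no verdict.
The state is a dict: "t": time; "joints": joint angles; "dq": joint speeds; "effort": joint torques, N m; "tcp_pos": TCP position; "eef_rot": TCP orientation; "ft_force": force on the tool from outside, world axes, zero at the start; "torque": the same for the moment, N m; "finger_gap": finger opening in m.
Only numpy, scipy, OpenCV 4.12 (cv2) and the standard library are available. Lean on these libraries where they do the work, as an engineer would, in place of code of your own. Each camera call takes 0.05 s, during which the arm holds its last target.

## Working session

There is one attempt and no reset: what is moved stays moved. The work goes in short steps, Python scripts to look and compute and a tool call to move; the robot and the scene stay as the last step left them, time stands still between calls to the robot, and variables do not carry over. Pictures are saved under pics/ and viewed, and the job is handed in when it is done.

Besides the shell and the picture viewer there is one more tool, called after "Emit:" as name([rows], argument=value, ...), one row to a line, values as JSON. step_arm: Moves the arm, as the interface text tells. Its arguments: {"type":"object","properties":{"commands":{"type":"array","items":{"type":"array","items":{"type":"number"}}},"squeeze":{"type":"number"}},"required":["commands"]}

```bash
mkdir -p pics; ls; cat > h.py <<'E'
import numpy as np, cv2
from workcell import r, eyes
def cap(n,name):
    d=eyes.capture(n); cv2.imwrite(f"pics/{name}.png",d["img"][:,:,::-1]); np.savez(f"pics/{name}.npz",**{k:d[k] for k in("img","depth","camera_matrix","k1","camera_from_world")}); return d
def ld(name): return dict(np.load(f"pics/{name}.npz"))
def rays(d,uv):
    K=d["camera_matrix"];uv=np.atleast_2d(uv).astype(float)
    p=cv2.undistortPoints(uv.reshape(-1,1,2),K,np.array([float(d["k1"]),0,0,0,0]),None,None,None,(cv2.TERM_CRITERIA_COUNT|cv2.TERM_CRITERIA_EPS,50,1e-10)).reshape(-1,2)
    T=d["camera_from_world"];R=T[:3,:3];o=-R.T@T[:3,3]
    return o,np.c_[p,np.ones(len(p))]@R
def onz(d,uv,z):
    o,v=rays(d,uv);return o+v*((z-o[2])/v[:,2])[:,None]
def dpt(d,uv):
    uv=np.atleast_2d(uv);o,v=rays(d,uv);z=np.array([d["depth"][int(round(b)),int(round(a))] for a,b in uv]);return o+v*z[:,None]
def proj(d,P):
    T=d["camera_from_world"];P=np.atleast_2d(P)@T[:3,:3].T+T[:3,3];s=P[:,:2]/P[:,2:];s=s*(1+float(d["k1"])*(s**2).sum(1,keepdims=True));K=d["camera_matrix"]
    return s@K[:2,:2].T+K[:2,2]
E
python3 - <<'E'
from h import *
for n in("top","side"):
    d=cap(n,n+"0");print(n,d["camera_matrix"],d["k1"],d["camera_from_world"])
    cv2.imwrite(f"pics/{n}0b.png",cv2.resize(d["img"][:,:,::-1],(800,600),interpolation=cv2.INTER_CUBIC))
print(r.read_state())
E
```

```text
pics
top [[364.89315493   0.         254.56364142]
 [  0.         364.89315493 192.25912668]
 [  0.           0.           1.        ]] -0.11942825888657353 [[ 0.01400453 -0.99985141  0.01005164  0.00894442]
 [-0.9856067  -0.01549738 -0.16834272  0.49238852]
 [ 0.16847348 -0.0075494  -0.98567728  0.86158821]
 [ 0.          0.          0.          1.        ]]
side [[371.79127313   0.         254.82375003]
 [  0.         371.79127313 194.06869227]
 [  0.           0.           1.        ]] -0.12181121201520605 [[-0.9762651  -0.21617518 -0.0132194   0.49000165]
 [-0.11345164  0.56244106 -0.81901696  0.07679503]
 [ 0.18448627 -0.79807791 -0.573617    0.80989524]
 [ 0.          0.          0.          1.        ]]
{'t': 0.1, 'joints': array([-6.48012836e+01,  1.38279071e+01,  2.21894263e-01,  7.65018180e+01,
        4.48451153e-04,  8.99995733e+01]), 'dq': array([ 0.10904235, -0.09666778,  0.17358193,  0.03980519,  0.01970384,
       -0.06840614]), 'effort': array([-5.32439990e-04, -3.73136401e+01,  2.53010738e+01,  1.09099812e-02,
       -4.71132364e-05,  2.67735807e-07]), 'tcp_pos': array([ 0.21264217, -0.45190831,  0.23050483]), 'eef_rot': array([-1.79892169e+02, -4.49253363e-04,  2.51991422e+01]), 'ft_force': array([ 0.62890584, -0.66879077, -0.05121808]), 'torque': array([-0.05509667,  0.01529291,  0.0372368 ]), 'finger_gap': 0.08553149588959275}
```

View pics/top0b.png

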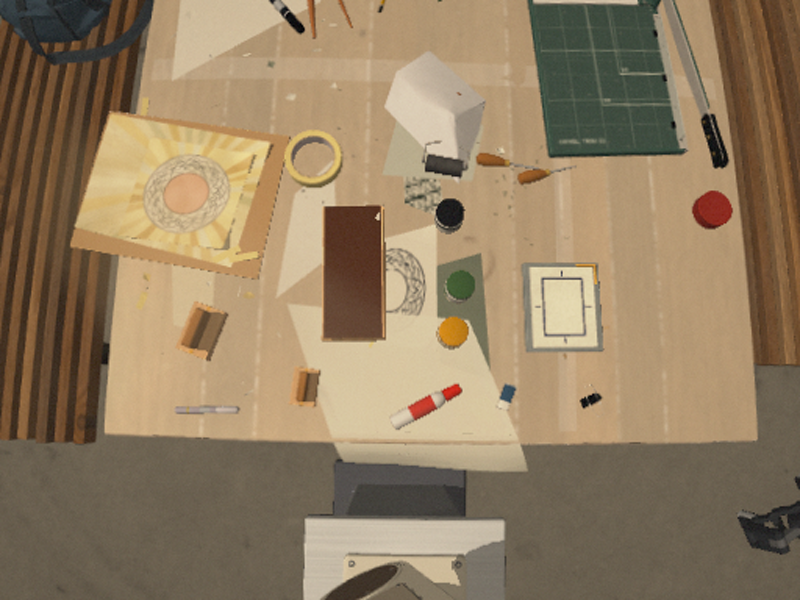

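View pics/side0b.png

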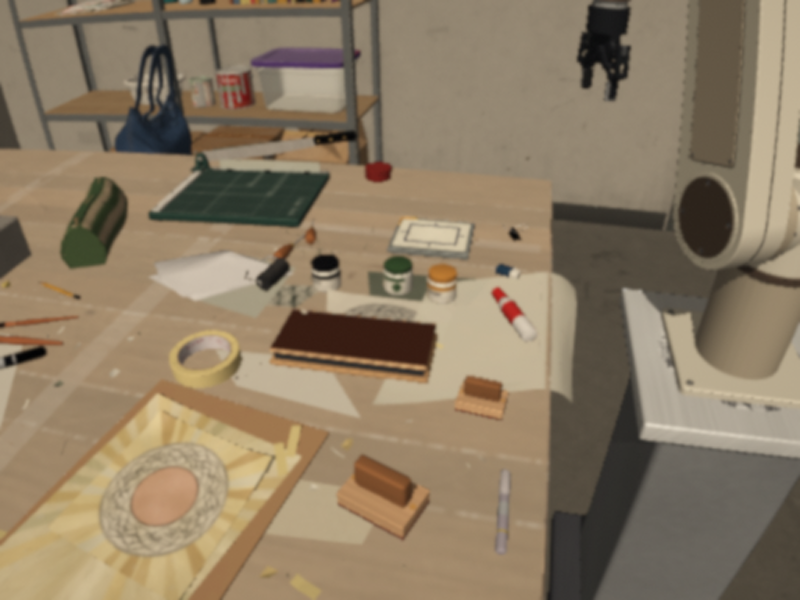

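The candidates for the block (512 px image) are the left block at top (130,212) / side (245,317), and the one at top (196,247) / side (308,254). The left one looks larger. Next I'll take close crops and measure both.

```bash
python3 - <<'E'
from h import *
t=ld("top0");s=ld("side0")
a=cv2.resize(t["img"][185:265,100:220],(600,400),interpolation=cv2.INTER_CUBIC)
b=cv2.resize(s["img"][280:350,205:285],(457,400),interpolation=cv2.INTER_CUBIC)
cv2.imwrite("pics/c1.png",cv2.resize(np.hstack([a,b]),(800,303))[:,:,::-1])
c=cv2.resize(t["img"][120:230,190:390],(800,440),interpolation=cv2.INTER_CUBIC)
cv2.imwrite("pics/c2.png",c[:,:,::-1])
# depth -> heights
def cloud(d):
    h,w=d["depth"].shape;u,v=np.meshgrid(np.arange(w),np.arange(h))
    o,vv=rays(d,np.c_[u.ravel(),v.ravel()]);z=d["depth"].ravel()
    return (o+vv*z[:,None]).reshape(h,w,3)
for n,d in(("top",t),("side",s)):
    P=cloud(d);np.save(f"pics/{n}cloud.npy",P)
    print(n,"valid",(d["depth"]>0).mean())
P=np.load("pics/topcloud.npy")
for nm,(x0,x1,y0,y1) in dict(A=(110,150,185,235),B=(182,208,230,265)).items():
    Q=P[y0:y1,x0:x1].reshape(-1,3);print(nm,"maxz",np.percentile(Q[:,2],[5,50,90,99]))
    for lo,hi in((.012,.03),(.045,.08),(.03,.045)):
        m=(Q[:,2]>lo)&(Q[:,2]<hi)
        if m.sum()>10:
            print(lo,hi,m.sum(),cv2.minAreaRect((Q[m,:2]*1000).astype(np.float32)),Q[m,2].mean())
print("table z",P[260:275,250:280,2].mean(),P[100:110,150:170,2].mean(), "board",P[150:200,215:235,2].mean(),P[150:200,215:235,2].std(),"paper",P[185:205,355:365,2].mean())
E
```

```text
Traceback (most recent call last):
  File "h.py", line 8, in rays
    p=cv2.undistortPoints(uv.reshape(-1,1,2),K,np.array([float(d["k1"]),0,0,0,0]),None,None,None,(cv2.TERM_CRITERIA_COUNT|cv2.TERM_CRITERIA_EPS,50,1e-10)).reshape(-1,2)
      ~~~~~~~~~~~~~~~~~~~^^^^^^^^^^^^^^^^^^^^^^^^^^^^^^^^^^^^^^^^^^^^^^^^^^^^^^^^^^^^^^^^^^^^^^^^^^^^^^^^^^^^^^^^^^^^^^^^^^^^^^^^^^^^^^^^^^^^^^^^^^^^^^^^^
cv2.error: OpenCV(4.12.0) :-1: error: (-5:Bad argument) in function 'undistortPoints'
> Overload resolution failed:
>  - undistortPoints() takes at most 6 arguments (7 given)
>  - undistortPoints() takes at most 6 arguments (7 given)
```

View pics/c1.png

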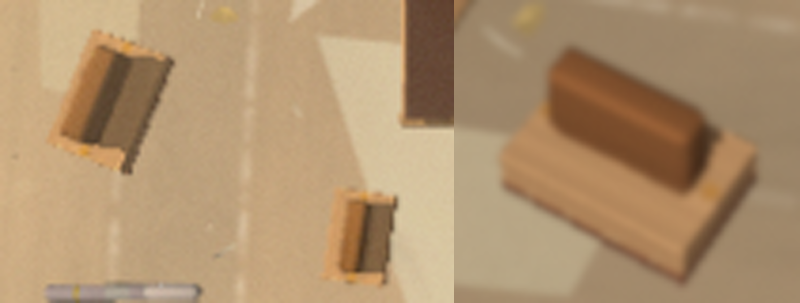

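View pics/c2.png

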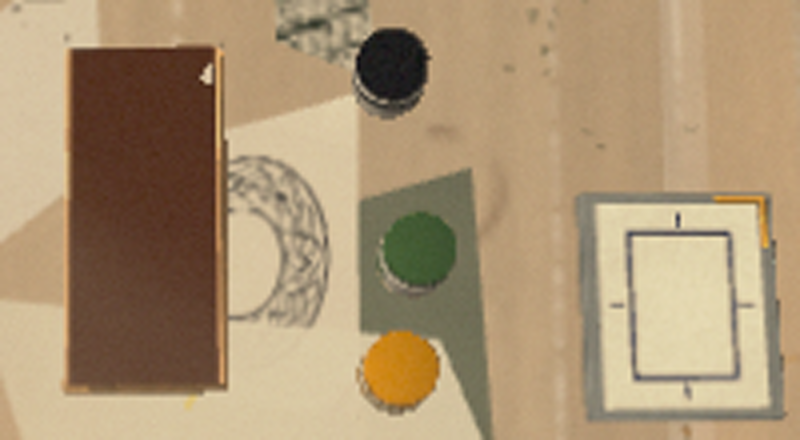

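The left block is clearly the larger one, with its rail running diagonally. I'll fix the helper call and measure.

```bash
python3 - <<'E'
s=open("h.py").read()
s=s.replace("cv2.undistortPoints(","cv2.undistortPointsIter(").replace("]),None,None,None,(","]),None,None,(")
open("h.py","w").write(s)
E
cat > m.py <<'E'
from h import *
t=ld("top0");s=ld("side0")
def cloud(d):
    h,w=d["depth"].shape;u,v=np.meshgrid(np.arange(w),np.arange(h))
    o,vv=rays(d,np.c_[u.ravel(),v.ravel()].astype(float));z=d["depth"].ravel()
    return (o+vv*z[:,None]).reshape(h,w,3)
for n,d in(("top",t),("side",s)):
    P=cloud(d);np.save(f"pics/{n}cloud.npy",P)
    print(n,"valid",(d["depth"]>0).mean())
P=np.load("pics/topcloud.npy");S=np.load("pics/sidecloud.npy")
for nm,M,(x0,x1,y0,y1) in (("A",P,(110,150,185,235)),("B",P,(182,208,230,265)),("As",S,(205,285,280,350))):
    Q=M[y0:y1,x0:x1].reshape(-1,3);print(nm,"z",np.percentile(Q[:,2],[5,50,90,99]))
    for lo,hi in((.014,.028),(.045,.08)):
        m=(Q[:,2]>lo)&(Q[:,2]<hi)
        if m.sum()>10: print(lo,hi,m.sum(),cv2.minAreaRect((Q[m,:2]*1000).astype(np.float32)),Q[m,2].mean())
print("table z",P[260:275,250:280,2].mean(),P[100:110,150:170,2].mean(), "board",P[150:200,215:235,2].mean(),P[150:200,215:235,2].std(),"paper",P[185:205,355:365,2].mean())
E
python3 m.py
```

```text
top valid 0.996063232421875
side valid 0.99578857421875
A z [-0.0006643   0.00330078  0.05039351  0.06100797]
0.014 0.028 448 ((442.7139892578125, 337.3324279785156), (58.00992965698242, 83.23987579345703), 70.26296997070312) 0.022649667193753092
0.045 0.08 214 ((442.71051025390625, 337.21270751953125), (19.379486083984375, 61.87375259399414), 68.72940826416016) 0.05709596171217549
B z [-3.19940786e-05  4.88985593e-03  4.05100738e-02  4.48799230e-02]
0.014 0.028 273 ((355.3352355957031, 165.22581481933594), (41.91699981689453, 59.27647018432617), 83.25499725341797) 0.01718945194770775
As z [-0.00201469  0.00023163  0.0385682   0.05758551]
0.014 0.028 911 ((443.6522216796875, 338.86517333984375), (57.31144714355469, 83.84814453125), 70.5469741821289) 0.02046943464972839
0.045 0.08 457 ((443.5179138183594, 339.8146667480469), (18.04540252685547, 62.19530487060547), 70.22259521484375) 0.05441980707493339
table z 0.015066002647589952 0.012648509475977258 board 0.03250030397547094 0.0570281271807805 paper 0.013615780023844037
```

```bash
cat > m2.py <<'E'
from h import *
t=ld("top0");s=ld("side0")
def quad(m):
    cs,_=cv2.findContours(m,cv2.RETR_EXTERNAL,cv2.CHAIN_APPROX_NONE);return max(cs,key=cv2.contourArea).reshape(-1,2).astype(float)
def msk(d,f,box):
    hsv=cv2.cvtColor(d["img"],cv2.COLOR_RGB2HSV).astype(int);m=f(hsv[...,0],hsv[...,1],hsv[...,2]).astype(np.uint8)
    b=np.zeros_like(m);x0,x1,y0,y1=box;b[y0:y1,x0:x1]=1;return m*b
def rect(d,m,z):
    W=onz(d,quad(m),z)[:,:2]*1000;return cv2.minAreaRect(W.astype(np.float32))
for nm,d,bb in(("top",t,(195,260,120,230)),("side",s,(165,290,190,250))):
    m=msk(d,lambda h,s_,v:(v<115)&(s_>90)&((h<15)|(h>170)),bb); m=cv2.morphologyEx(m,cv2.MORPH_OPEN,np.ones((3,3)))
    print(nm,"board",m.sum(),rect(d,m,.028))
# bed by depth clouds
P=np.load("pics/topcloud.npy");S=np.load("pics/sidecloud.npy")
for nm,d,bb in(("top",t,(330,392,163,230)),("side",s,(245,308,138,166))):
    x0,x1,y0,y1=bb
    g=msk(d,lambda h,s_,v:(h>95)&(h<130)&(v<150)&(s_>40),bb)
    cs,hi=cv2.findContours(g,cv2.RETR_EXTERNAL,cv2.CHAIN_APPROX_NONE)
    print(nm,"line blobs",[ (cv2.contourArea(c),cv2.boundingRect(c)) for c in cs if len(c)>10])
    w=msk(d,lambda h,s_,v:(v>190)&(s_<60),bb);
    im=d["img"][y0-4:y1+4,x0-4:x1+4];k=12 if nm=="side" else 8
    cv2.imwrite(f"pics/bed_{nm}.png",cv2.resize(im,None,fx=k-1,fy=k-1,interpolation=cv2.INTER_CUBIC)[:,:,::-1])
    g2=max(cs,key=cv2.contourArea);print(" outline outer",cv2.minAreaRect((onz(d,g2.reshape(-1,2).astype(float),.013)[:,:2]*1000).astype(np.float32)))
fs=dict(ochre=lambda h,s_,v:(h>12)&(h<25)&(s_>190)&(v>120),moss=lambda h,s_,v:(h>40)&(h<80)&(s_>100),black=lambda h,s_,v:(v<50))
for nm,d,bx in(("top",t,dict(ochre=(275,305,195,230),moss=(280,308,165,200),black=(275,300,122,150))),("side",s,dict(ochre=(270,295,165,180),moss=(243,266,162,178),black=(198,220,160,175)))):
    for k,f in fs.items():
        q=quad(msk(d,f,bx[k]));W=onz(d,q,.05)[:,:2]*1000
        print(nm,k,cv2.minEnclosingCircle(W.astype(np.float32)))
E
python3 m2.py
```

```text
top board 3005 ((544.0482177734375, 91.6446533203125), (216.57391357421875, 90.93341064453125), 1.1625703573226929)
side board 2534 ((543.0119018554688, 93.33073425292969), (220.8183135986328, 91.7401351928711), 1.7079033851623535)
top line blobs []
 outline outer ((539.7066650390625, -287.81268310546875), (0.0, 0.0), 0.0)
side line blobs []Traceback (most recent call last):
  File "m2.py", line 23, in <module>
    g2=max(cs,key=cv2.contourArea);print(" outline outer",cv2.minAreaRect((onz(d,g2.reshape(-1,2).astype(float),.013)[:,:2]*1000).astype(np.float32)))
ValueError: max() iterable argument is empty
```

```bash
python3 - <<'E'
s=open("m2.py").read()
a=s.index('    g=msk(d,lambda h,s_,v:(h>95)');b=s.index('    im=d["img"]')
s=s[:a]+'''    L=d["img"].mean(2);U=6
    sub=cv2.resize(L[y0:y1,x0:x1].astype(np.float32),None,fx=U,fy=U,interpolation=cv2.INTER_CUBIC)
    # inner white region enclosed by outline: threshold, component containing outline centre
    w=(sub>TH[nm]).astype(np.uint8);n,lab,st,ce=cv2.connectedComponentsWithStats(w,connectivity=4)
    for i in range(1,n):
        if st[i,4]>1500:
            c=quad((lab==i).astype(np.uint8));uv=(c+.5)/U-.5+[x0,y0]
            print(nm,"comp",st[i],cv2.minAreaRect((onz(d,uv,.013)[:,:2]*1000).astype(np.float32)))
'''+s[b:]
a=s.index('    g2=max');b=s.index('fs=dict');s=s[:a]+s[b:]
s=s.replace('# bed','TH=dict(top=165,side=165)\n# bed')
open("m2.py","w").write(s)
E
python3 m2.py;  python3 -c "
from h import *
print(ld('top0')['img'][192:200,345:376].mean(2).astype(int)[::3])"
```

```text
top board 3005 ((544.0482177734375, 91.6446533203125), (216.57391357421875, 90.93341064453125), 1.1625703573226929)
side board 2534 ((543.0119018554688, 93.33073425292969), (220.8183135986328, 91.7401351928711), 1.7079033851623535)
top comp [   53    48   262   310 37298] ((491.7559814453125, -257.2325744628906), (134.484619140625, 109.02424621582031), 1.0644694566726685)
top comp [  109    97   151   207 29326] ((492.2023010253906, -257.08758544921875), (90.14826965332031, 63.80116653442383), 0.7623277306556702)
side comp [   41    12   292   123 24124] ((492.7227478027344, -253.26173400878906), (132.63075256347656, 109.15047454833984), 1.0346250534057617)
top ochre ((444.1436462402344, -70.3488998413086), 22.444063186645508)
top moss ((519.6292724609375, -81.90389251708984), 22.036975860595703)
top black ((637.43896484375, -65.493896484375), 22.634092330932617)
[[203 202 136 168 201 203 203 203 203 206 205 206 208 205 204 205 207 208
  206 205 207 209 208 207 205 203 204 164 127 195 208]
 [180 195 133 143 196 202 203 203 206 204 206 206 208 207 207 206 204 207
  206 205 206 207 206 205 206 206 205 170 111 165 187]
 [199 199 142 118 189 201 204 206 203 203 206 207 207 204 206 207 206 205
  203 208 208 203 206 205 205 204 203 172 115 175 204]]Traceback (most recent call last):
  File "m2.py", line 31, in <module>
    q=quad(msk(d,f,bx[k]));W=onz(d,q,.05)[:,:2]*1000
  File "m2.py", line 4, in quad
    cs,_=cv2.findContours(m,cv2.RETR_EXTERNAL,cv2.CHAIN_APPROX_NONE);return max(cs,key=cv2.contourArea).reshape(-1,2).astype(float)
                                                                            ~~~^^^^^^^^^^^^^^^^^^^^^^^^
ValueError: max() iterable argument is empty
```

```bash
python3 -c "
import cv2;a=cv2.imread('pics/bed_top.png');b=cv2.imread('pics/bed_side.png');print(a.shape,b.shape)"
```

```text
(525, 490, 3) (396, 781, 3)
```

View pics/bed_side.png

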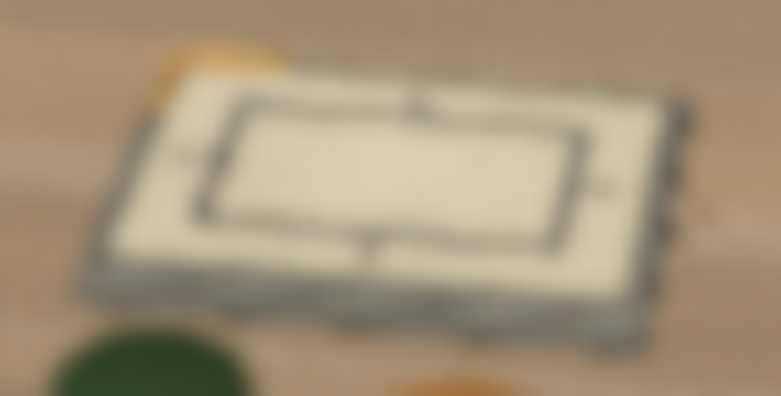

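```bash
cat >> h.py <<'E'
def go(x,y,z,yaw,frm=None):
    """shift mm / turn deg (tool axes) from the pose frm=(x,y,z,yaw) or measured to the goal, tool down"""
    from scipy.spatial.transform import Rotation as Ro
    if frm is None:
        s=r.read_state();p=s["tcp_pos"];R0=Ro.from_euler("xyz",s["eef_rot"],degrees=True)
    else: p=np.array(frm[:3]);R0=Ro.from_euler("xyz",[180,0,frm[3]],degrees=True)
    R1=Ro.from_euler("xyz",[180,0,yaw],degrees=True)
    print("shift",np.round(R0.inv().apply(np.array([x,y,z])-p)*1000,1),"turn",np.round((R0.inv()*R1).as_rotvec(degrees=True),2))
def st():
    s=r.read_state();print({k:np.round(s[k],4) for k in("t","tcp_pos","eef_rot","ft_force","finger_gap","joints")})
E
python3 -c "
from h import *
go(.4431,.338,.13,-19.7,(.213,-.452,.231,25.198))"
```

```text
shift [ 544.5 -616.9  101. ] turn [ 0.  -0.  44.9]
```

Emit:
step_arm([
  [136,-154,25,0,0,11,85],
  [136,-154,25,0,0,11,85],
  [136,-154,25,0,0,11,85],
  [136,-154,25,0,0,11,85],
  [272,-308,50,0,0,22,85],
  [272,-308,50,0,0,22,85],
  [272,-308,50,0,0,22,85],
  [272,-308,50,0,0,22,85],
  [408,-463,76,0,0,34,85],
  [408,-463,76,0,0,34,85],
  [408,-463,76,0,0,34,85],
  [408,-463,76,0,0,34,85],
  [544.5,-617,101,0,0,44.9,85],
  [544.5,-617,101,0,0,44.9,85],
  [544.5,-617,101,0,0,44.9,85],
  [544.5,-617,101,0,0,44.9,85],
  [544.5,-617,101,0,0,44.9,85],
  [544.5,-617,101,0,0,44.9,85],
  [544.5,-617,101,0,0,44.9,85],
  [544.5,-617,101,0,0,44.9,85],
], squeeze=60)

```text
t: 2.1
tcp_pos: [0.3269, -0.0869, 0.1428]
eef_rot: [-177.7, 0.0, -16.9]
ft_force: [0.4, 0.8, -0.5]
finger_gap: 0.085
```

```bash
python3 -c "
from h import *
st()
d=cap('side','s1');t=cap('top','t1')
a=cv2.resize(d['img'][200:360,180:320],(560,600),interpolation=cv2.INTER_CUBIC);cv2.imwrite('pics/s1c.png',a[:,:,::-1])
go(.4431,.338,.05,-19.7)"
```

```text
{'t': np.float64(2.1), 'tcp_pos': array([ 0.3269, -0.0869,  0.1428]), 'eef_rot': array([-1.776876e+02,  3.900000e-02, -1.690100e+01]), 'ft_force': array([ 0.3501,  0.8364, -0.5457]), 'finger_gap': np.float64(0.085), 'joints': array([-16.9582,  -0.6908, -30.3056,  60.4265,   2.3124, 179.9428])}
shift [ -12.  -436.3  110.4] turn [-2.31  0.13  2.79]
```

View pics/s1c.png

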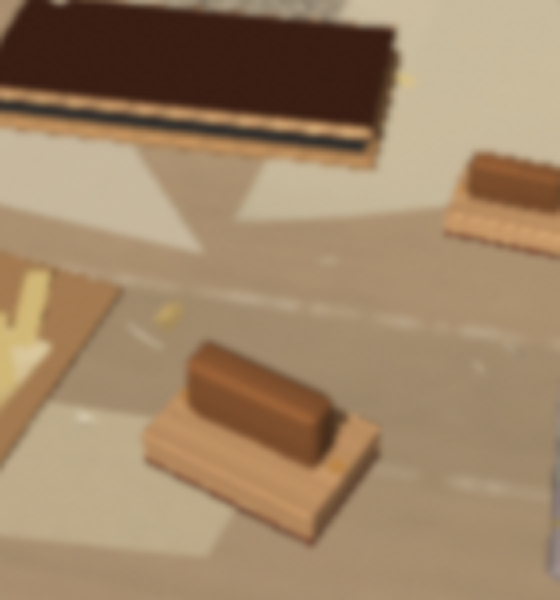

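Joint 6 hit its range: it follows q6 = 180 + q1 − yaw. I'll use the half-turn-equivalent grasp, yaw 160.3°, which unwinds the joint.

Emit:
step_arm([
  [0,0,0,0,0,-8,85],
  [0,0,0,0,0,-16,85],
  [0,0,0,0,0,-24,85],
  [0,0,0,0,0,-32,85],
  [0,0,0,0,0,-40,85],
  [0,0,0,0,0,-48,85],
  [0,0,0,0,0,-56,85],
  [0,0,0,0,0,-64,85],
  [0,0,0,0,0,-72,85],
  [0,0,0,0,0,-80,85],
  [0,0,0,0,0,-90,85],
  [0,0,0,0,0,-90,85],
])

```text
t: 3.4
tcp_pos: [0.3271, -0.0871, 0.143]
eef_rot: [-180.0, -2.3, 73.1]
ft_force: [-0.6, -0.3, -0.2]
finger_gap: 0.085
```

```bash
python3 -c "
from h import *
st()
go(.4431,.338,.13,160.3)"
```

```text
{'t': np.float64(3.4), 'tcp_pos': array([ 0.3271, -0.0871,  0.143 ]), 'eef_rot': array([-179.9694,   -2.3119,   73.1308]), 'ft_force': array([-0.5917, -0.266 , -0.1561]), 'finger_gap': np.float64(0.085), 'joints': array([-16.9825,  -0.6664, -30.2562,  60.4454,   2.3118,  89.8853])}
shift [439.6 -12.4  30.8] turn [  1.73  -1.87 -87.16]
```

Emit:
step_arm([
  [440,-12,31,1.73,-1.87,-87.16,85],
  [440,-12,31,1.73,-1.87,-87.16,85],
  [440,-12,31,1.73,-1.87,-87.16,85],
  [440,-12,31,1.73,-1.87,-87.16,85],
  [440,-12,31,1.73,-1.87,-87.16,85],
  [440,-12,31,1.73,-1.87,-87.16,85],
  [440,-12,31,1.73,-1.87,-87.16,85],
  [440,-12,31,1.73,-1.87,-87.16,85],
  [440,-12,31,1.73,-1.87,-87.16,85],
  [440,-12,31,1.73,-1.87,-87.16,85],
  [440,-12,31,1.73,-1.87,-87.16,85],
  [440,-12,31,1.73,-1.87,-87.16,85],
  [440,-12,31,1.73,-1.87,-87.16,85],
  [440,-12,31,1.73,-1.87,-87.16,85],
  [440,-12,31,1.73,-1.87,-87.16,85],
])

```text
t: 4.9
tcp_pos: [0.4442, 0.3373, 0.1301]
eef_rot: [180.0, -0.0, 160.1]
ft_force: [-0.9, 0.5, -0.3]
finger_gap: 0.0852
```

```bash
python3 -c "
from h import *
st()
d=cap('side','s2');t=cap('top','t2')
a=cv2.resize(d['img'][150:350,180:320],(420,600),interpolation=cv2.INTER_CUBIC);cv2.imwrite('pics/s2c.png',a[:,:,::-1])
go(.4431,.338,.027,160.3)"
```

```text
{'t': np.float64(4.9), 'tcp_pos': array([0.4442, 0.3373, 0.1301]), 'eef_rot': array([ 1.799763e+02, -4.000000e-03,  1.600850e+02]), 'ft_force': array([-0.8804,  0.5497, -0.2763]), 'finger_gap': np.float64(0.0852), 'joints': array([ 3.71979e+01,  2.37939e+01, -1.03670e+00,  6.51516e+01,
        1.62000e-02,  5.71129e+01])}
shift [  1.2   0.  103. ] turn [ 0.02 -0.01 -0.17]
```

View pics/s2c.png

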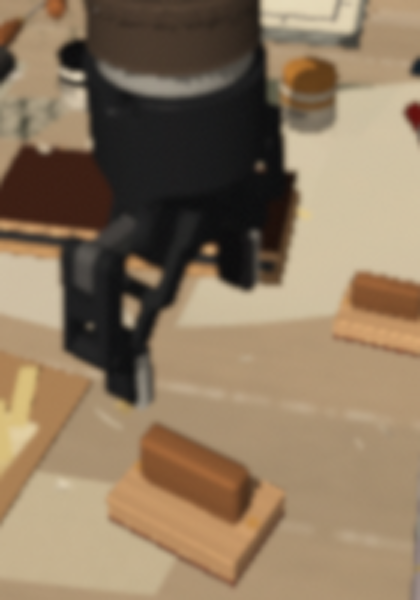

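Emit:
step_arm([
  [1,0,40,0,0,0,85],
  [1,0,75,0,0,0,85],
  [1,0,95,0,0,0,85],
  [1,0,102,0,0,0,85],
  [1,0,102,0,0,0,85],
  [1,0,102,0,0,0,85],
  [1,0,102,0,0,0,40],
  [1,0,102,0,0,0,25],
  [1,0,102,0,0,0,10],
  [1,0,102,0,0,0,10],
  [1,0,102,0,0,0,10],
  [1,0,102,0,0,0,10],
  [1,0,102,0,0,0,10],
  [1,0,102,0,0,0,10],
  [1,0,102,0,0,0,10],
  [1,0,102,0,0,0,10],
], squeeze=60)

```text
t: 6.6
tcp_pos: [0.4433, 0.3385, 0.0281]
eef_rot: [180.0, 0.0, 160.2]
ft_force: [-0.4, -0.2, 4.4]
finger_gap: 0.0172
```

```bash
python3 -c "
from h import *
st()"
```

```text
{'t': np.float64(6.6), 'tcp_pos': array([0.4433, 0.3385, 0.0281]), 'eef_rot': array([1.799623e+02, 7.200000e-03, 1.602113e+02]), 'ft_force': array([-0.3523, -0.2463,  4.3706]), 'finger_gap': np.float64(0.0172), 'joints': array([ 3.73540e+01,  2.97880e+01, -8.42720e+00,  5.17492e+01,
        1.44000e-02,  5.71427e+01])}
```

Emit:
step_arm([
  [0,0,-5,0,0,0,10],
  [0,0,-15,0,0,0,10],
  [0,0,-35,0,0,0,10],
  [0,0,-60,0,0,0,10],
  [0,0,-85,0,0,0,10],
  [0,0,-100,0,0,0,10],
  [0,0,-100,0,0,0,10],
  [0,0,-100,0,0,0,10],
], squeeze=80)

```text
t: 7.4
tcp_pos: [0.4428, 0.3381, 0.1274]
eef_rot: [-180.0, -0.0, 160.2]
ft_force: [0.3, 0.1, -2.5]
finger_gap: 0.0171
```

```bash
python3 -c "
from h import *
st()
d=cap('side','s3');t=cap('top','t3')
a=cv2.resize(d['img'][180:340,180:320],(525,600),interpolation=cv2.INTER_CUBIC);cv2.imwrite('pics/s3c.png',a[:,:,::-1])
import numpy as np
c=np.array([.5437,.0925]);u=np.array([np.cos(np.radians(1.4)),np.sin(np.radians(1.4))])
for k in(-.062,0,.062): print(k,c+k*u)
p=c-.066*u
go(p[0],p[1],.128,181.4)"
```

```text
{'t': np.float64(7.4), 'tcp_pos': array([0.4428, 0.3381, 0.1274]), 'eef_rot': array([-1.799791e+02, -3.210000e-02,  1.602081e+02]), 'ft_force': array([ 0.3002,  0.116 , -2.4599]), 'finger_gap': np.float64(0.0171), 'joints': array([ 3.73502e+01,  2.38957e+01, -1.30770e+00,  6.48316e+01,
        1.56000e-02,  5.71421e+01])}
-0.062 [0.48171851 0.0909852 ]
0 [0.5437 0.0925]
0.062 [0.60568149 0.0940148 ]
shift [-117.  -220.1   -1.5] turn [ -0.12  -0.13 -21.19]
```

View pics/s3c.png

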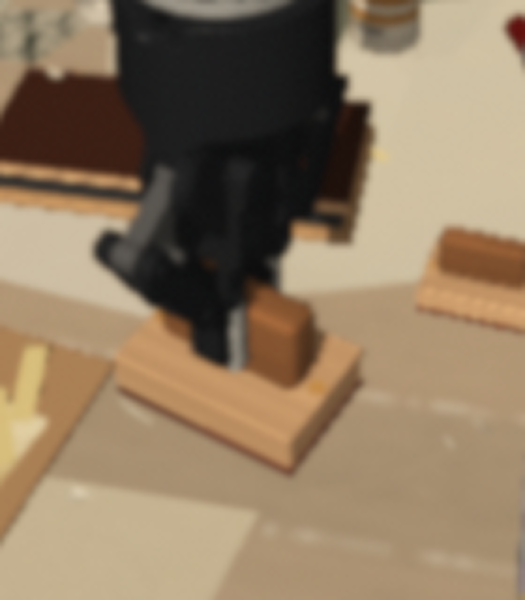

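Emit:
step_arm([
  [-29,-55,0,-0.1,-0.1,-5,10],
  [-58,-110,0,-0.1,-0.1,-10,10],
  [-87,-165,0,-0.1,-0.1,-15,10],
  [-117,-220,0,-0.1,-0.1,-21.2,10],
  [-117,-220,0,-0.1,-0.1,-21.2,10],
  [-117,-220,0,-0.1,-0.1,-21.2,10],
  [-117,-220,0,-0.1,-0.1,-21.2,10],
  [-117,-220,0,-0.1,-0.1,-21.2,10],
  [-117,-220,30,-0.1,-0.1,-21.2,10],
  [-117,-220,50,-0.1,-0.1,-21.2,10],
  [-117,-220,60,-0.1,-0.1,-21.2,10],
  [-117,-220,60,-0.1,-0.1,-21.2,10],
  [-117,-220,60,-0.1,-0.1,-21.2,10],
  [-117,-220,60,-0.1,-0.1,-21.2,10],
])

```text
t: 8.9
tcp_pos: [0.4797, 0.0923, 0.0687]
eef_rot: [179.9, 0.2, -178.5]
ft_force: [0.4, 0.9, -1.4]
finger_gap: 0.017
```

```bash
python3 -c "
from h import *
st()
d=cap('side','s4');t=cap('top','t4')
a=cv2.resize(d['img'][130:260,150:310],(738,600),interpolation=cv2.INTER_CUBIC);cv2.imwrite('pics/s4c.png',a[:,:,::-1])
a=cv2.resize(t['img'][120:240,170:290],(600,600),interpolation=cv2.INTER_CUBIC);cv2.imwrite('pics/t4c.png',a[:,:,::-1])
"
```

```text
{'t': np.float64(8.9), 'tcp_pos': array([0.4797, 0.0923, 0.0687]), 'eef_rot': array([ 179.8943,    0.2224, -178.5435]), 'ft_force': array([ 0.3562,  0.9152, -1.3647]), 'finger_gap': np.float64(0.017), 'joints': array([ 10.8503,  20.1736, -17.0097,  52.58  ,   0.068 ,   9.3938])}
```

View pics/s4c.png

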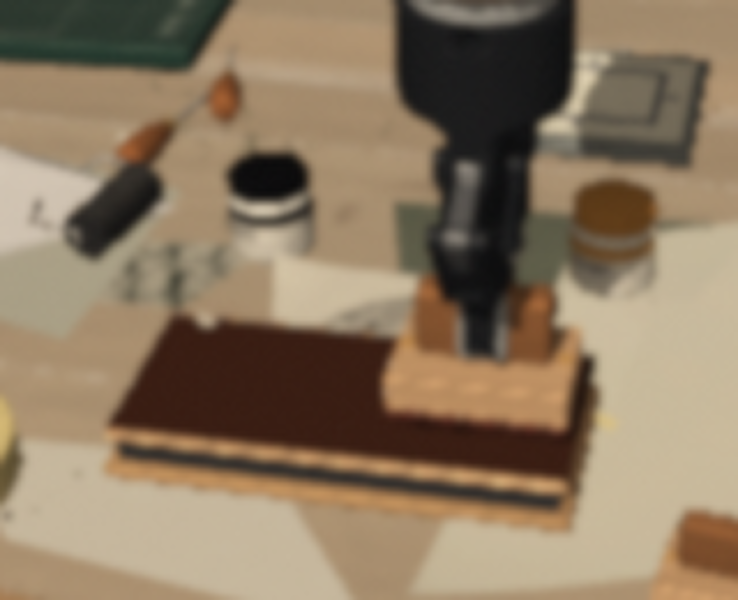

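View pics/t4c.png

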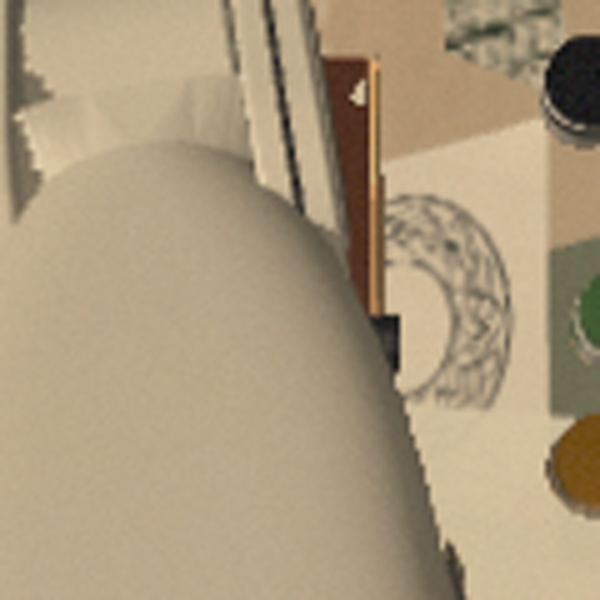

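Emit:
step_arm([
  [0,0,6,0,0,0,10],
  [0,0,10,0,0,0,10],
  [0,0,12,0,0,0,10],
  [0,0,13,0,0,0,10],
  [0,0,14,0,0,0,10],
  [0,0,15,0,0,0,10],
  [0,0,15,0,0,0,10],
  [0,0,15,0,0,0,10],
])

```text
t: 9.8
tcp_pos: [0.4784, 0.0915, 0.0527]
eef_rot: [179.9, 0.1, -178.6]
ft_force: [-2.8, -0.8, 3.3]
finger_gap: 0.0169
```

```bash
python3 -c "
from h import *
st();
for i in range(4): cap('side','s5');print(r.read_state()['ft_force'])"
```

```text
{'t': np.float64(9.8), 'tcp_pos': array([0.4784, 0.0915, 0.0527]), 'eef_rot': array([ 1.799317e+02,  7.130000e-02, -1.785969e+02]), 'ft_force': array([-2.8067, -0.8395,  3.3331]), 'finger_gap': np.float64(0.0169), 'joints': array([ 10.7949,  21.3108, -18.1592,  50.4485,   0.0557,   9.3918])}
[-3.15065385 -1.14213056  3.52943601]
[-1.49199468 -0.68544498  3.82436635]
[-2.68923222 -1.2676891   2.36491321]
[-2.03017517 -1.82171391  3.08293254]
```

Emit:
step_arm([
  [0,0,1,0,0,0,10],
  [0,0,1,0,0,0,10],
  [0,0,1,0,0,0,10],
  [-3,0,1,0,0,0,10],
  [-8,0,1,0,0,0,10],
  [-15,0,1,0,0,0,10],
  [-22,0,1,0,0,0,10],
  [-29,0,1,0,0,0,10],
  [-35,0,1,0,0,0,10],
  [-39,0,1,0,0,0,10],
])

```text
t: 11.0
tcp_pos: [0.5185, 0.0927, 0.0516]
eef_rot: [179.9, 0.1, -178.6]
ft_force: [-2.0, 0.7, 4.8]
finger_gap: 0.0173
```

```bash
python3 -c "
from h import *
st();
for i in range(3): cap('side','s6');print(r.read_state()['ft_force'])"
```

```text
{'t': np.float64(11.0), 'tcp_pos': array([0.5185, 0.0927, 0.0516]), 'eef_rot': array([ 1.799073e+02,  1.107000e-01, -1.785941e+02]), 'ft_force': array([-2.0428,  0.6737,  4.7717]), 'finger_gap': np.float64(0.0173), 'joints': array([ 10.0935,  25.1393, -12.1453,  52.592 ,   0.0749,   8.6876])}
[-1.72828179 -0.83073011  3.62276333]
[-0.69912417  0.00750066  5.10520171]
[-0.14011045 -0.08125855  4.11077347]
```

Emit:
step_arm([
  [-3,0,0,0,0,0,10],
  [-8,0,0,0,0,0,10],
  [-15,0,0,0,0,0,10],
  [-22,0,0,0,0,0,10],
  [-29,0,0,0,0,0,10],
  [-36,0,0,0,0,0,10],
  [-43,0,0,0,0,0,10],
  [-50,0,0,0,0,0,10],
  [-57,0,0,0,0,0,10],
  [-64,0,0,0,0,0,10],
  [-71,0,0,0,0,0,10],
  [-78,0,0,0,0,0,10],
  [-84,0,0,0,0,0,10],
  [-88,0,0,0,0,0,10],
  [-88,0,0,0,0,0,10],
  [-88,0,0,0,0,0,10],
  [-88,0,0,0,0,0,10],
])

```text
t: 12.85
tcp_pos: [0.6068, 0.0948, 0.0523]
eef_rot: [179.9, 0.2, -178.6]
ft_force: [1.5, -0.0, 4.4]
finger_gap: 0.0171
```

```bash
python3 -c "
from h import *
st();
for i in range(3): d=cap('side','s7');print(r.read_state()['ft_force'])
a=cv2.resize(d['img'][130:260,150:310],(738,600),interpolation=cv2.INTER_CUBIC);cv2.imwrite('pics/s7c.png',a[:,:,::-1])
"
```

```text
{'t': np.float64(12.85), 'tcp_pos': array([0.6068, 0.0948, 0.0523]), 'eef_rot': array([ 179.9136,    0.2423, -178.5934]), 'ft_force': array([ 1.511 , -0.0204,  4.4234]), 'finger_gap': np.float64(0.0171), 'joints': array([8.85670e+00, 3.35542e+01, 2.57780e+00, 5.87723e+01, 5.42000e-02,
       7.45010e+00])}
[1.61359391 0.1369514  4.15327473]
[1.52650825 0.34369179 3.28685302]
[ 2.10350871 -0.45072816  3.97161165]
```

View pics/s7c.png

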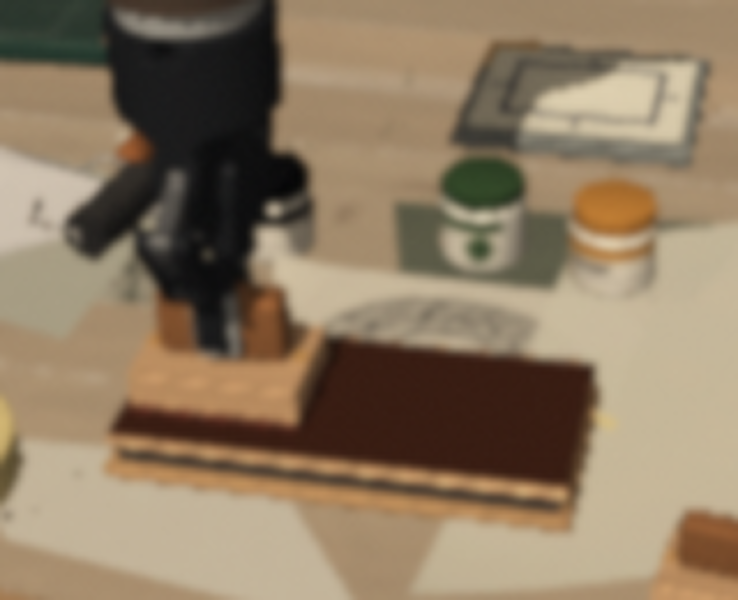

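Emit:
step_arm([
  [0,0,-10,0,0,0,10],
  [0,0,-35,0,0,0,10],
  [0,0,-70,0,0,0,10],
  [0,0,-100,0,0,0,10],
  [0,0,-110,0,0,0,10],
  [0,0,-110,0,0,0,10],
  [0,0,-110,0,0,0,10],
])

```text
t: 13.7
tcp_pos: [0.6042, 0.0945, 0.1599]
eef_rot: [179.9, -0.1, -178.6]
ft_force: [-0.3, -0.7, -1.4]
finger_gap: 0.0168
```

```bash
python3 -c "
from h import *
st();go(.4924,-.2555,.161,180.9)"
```

```text
{'t': np.float64(13.7), 'tcp_pos': array([0.6042, 0.0945, 0.1599]), 'eef_rot': array([ 1.799352e+02, -9.480000e-02, -1.785878e+02]), 'ft_force': array([-0.2932, -0.6871, -1.4429]), 'finger_gap': np.float64(0.0168), 'joints': array([ 8.8529, 28.6026, 11.2714, 72.7545,  0.0766,  7.4406])}
shift [ 120.4 -347.2   -1.3] turn [ 0.06 -0.1   0.51]
```

Emit:
step_arm([
  [8,-22,0,0,0,0,10],
  [19,-55,0,0,0,0.1,10],
  [33,-95,0,0,0,0.2,10],
  [47,-135,0,0,0,0.2,10],
  [60,-174,0,0,0,0.3,10],
  [74,-214,0,0,0,0.4,10],
  [88,-254,0,0,0,0.5,10],
  [102,-294,0,0,0,0.5,10],
  [113,-325,0,0,0,0.5,10],
  [120.5,-347,0,0,0,0.5,10],
  [120.5,-347,0,0,0,0.5,10],
  [120.5,-347,0,0,0,0.5,10],
  [120.5,-347,0,0,0,0.5,10],
  [120.5,-347,40,0,0,0.5,10],
  [120.5,-347,70,0,0,0.5,10],
  [120.5,-347,80,0,0,0.5,10],
  [120.5,-347,80,0,0,0.5,10],
  [120.5,-347,80,0,0,0.5,10],
])

```text
t: 15.5
tcp_pos: [0.4947, -0.2549, 0.0821]
eef_rot: [180.0, 0.2, -179.0]
ft_force: [0.1, -1.0, -1.9]
finger_gap: 0.0171
```

```bash
python3 -c "
from h import *
st()
d=cap('side','s8');t=cap('top','t8')
a=cv2.resize(d['img'][100:200,220:330],(660,600),interpolation=cv2.INTER_CUBIC);cv2.imwrite('pics/s8c.png',a[:,:,::-1])
a=cv2.resize(t['img'][120:260,250:410],(685,600),interpolation=cv2.INTER_CUBIC);cv2.imwrite('pics/t8c.png',a[:,:,::-1])
"
```

```text
{'t': np.float64(15.5), 'tcp_pos': array([ 0.4947, -0.2549,  0.0821]), 'eef_rot': array([ 1.799522e+02,  1.712000e-01, -1.790284e+02]), 'ft_force': array([ 0.1301, -0.9697, -1.8873]), 'finger_gap': np.float64(0.0171), 'joints': array([-27.3288,  26.1097,  -5.2147,  58.5475,   0.1233, -28.3004])}
```

View pics/s8c.png

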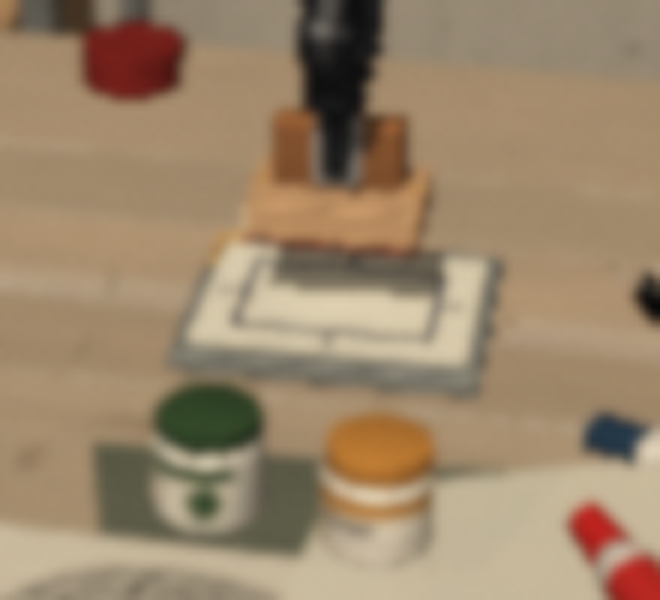

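View pics/t8c.png

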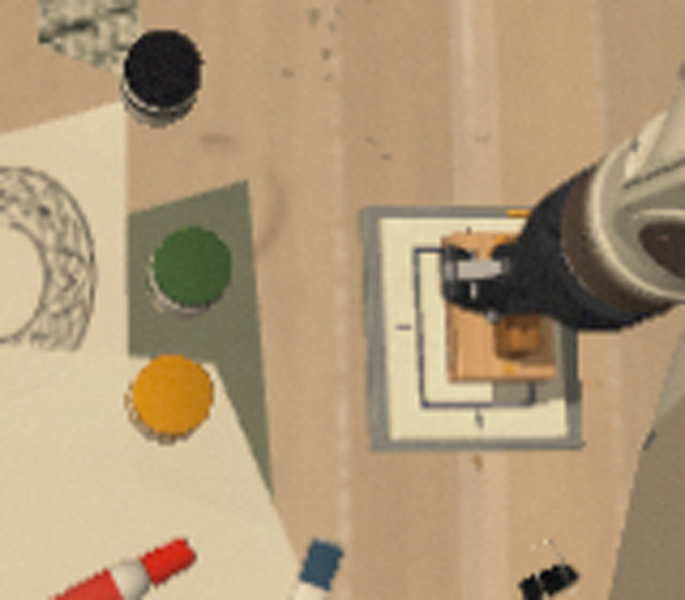

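Emit:
step_arm([
  [1,0,10,0,0,0,10],
  [2,0,18,0,0,0,10],
  [2,0,24,0,0,0,10],
  [2,0,27,0,0,0,10],
  [2,0,27,0,0,0,10],
  [2,0,27,0,0,0,10],
  [2,0,27,0,0,0,10],
])

```text
t: 16.3
tcp_pos: [0.492, -0.2553, 0.0544]
eef_rot: [179.9, 0.1, -179.1]
ft_force: [1.1, -0.0, -1.5]
finger_gap: 0.0172
```

```bash
cat > m3.py <<'E'
import sys;from h import *
st();tag=sys.argv[1]
d=cap('side','s'+tag);t=cap('top','t'+tag)
a=cv2.resize(d['img'][120:190,235:315],(686,600),interpolation=cv2.INTER_CUBIC);cv2.imwrite(f'pics/s{tag}c.png',a[:,:,::-1])
a=cv2.resize(t['img'][155:235,325:405],(600,600),interpolation=cv2.INTER_CUBIC);cv2.imwrite(f'pics/t{tag}c.png',a[:,:,::-1])
E
python3 m3.py 9
```

```text
{'t': np.float64(16.3), 'tcp_pos': array([ 0.492 , -0.2553,  0.0544]), 'eef_rot': array([ 1.799336e+02,  1.291000e-01, -1.790921e+02]), 'ft_force': array([ 1.1466, -0.03  , -1.5468]), 'finger_gap': np.float64(0.0172), 'joints': array([-27.4871,  27.6394,  -7.4461,  54.8325,   0.1198, -28.3949])}
```

View pics/s9c.png

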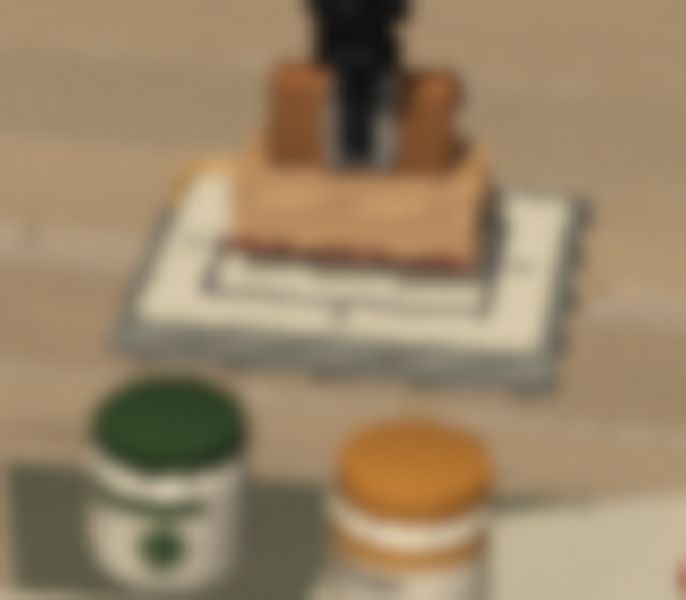

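View pics/t9c.png

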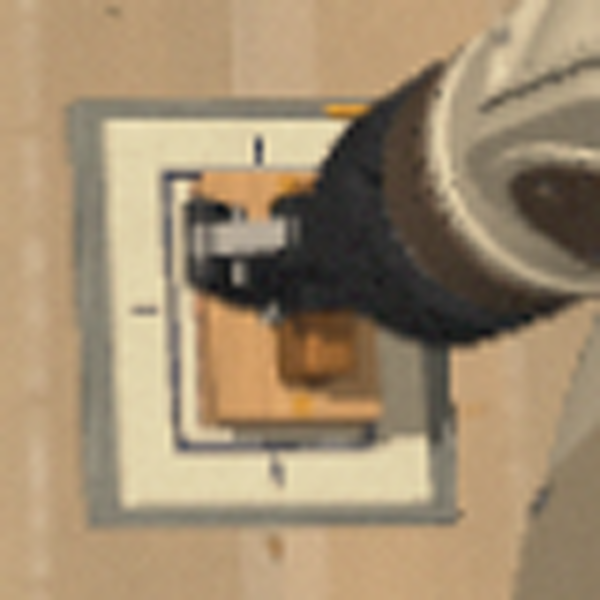

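```bash
cat > m4.py <<'E'
import sys;from h import *
tag=sys.argv[1];zt=float(sys.argv[2])  # tcp z
t=ld('t'+tag);zf=zt-.0281;zw=zf+.022
o=lambda c:np.array([(c[0]+.5)/7.5-.5+325,(c[1]+.5)/7.5-.5+155])
S=cv2.cvtColor(t["img"],cv2.COLOR_RGB2HSV)[...,1].astype(float)
def edge(line,pos):  # strongest gradient, subpixel centroid
    g=np.abs(np.diff(line));i=g.argmax();sl=slice(max(i-1,0),i+2);return (g[sl]*(pos[:-1]+.5)[sl]).sum()/g[sl].sum()
left=[];
for v in range(197,208):
    u=np.arange(346,358);left.append((edge(S[v,u],u),v))
bot=[]
for u in range(355,364):
    v=np.arange(205,216);bot.append((u,edge(S[v,u],v)))
top=[]
for u in range(353,359):
    v=np.arange(172,182);top.append((u,edge(S[v,u],v)))
for n,e in(("left(+y)",left),("bottom(-x)",bot),("top(+x)",top)):
    W=onz(t,np.array(e),zw)[:,:2]*1000;print(n,np.round(np.median(W,0),1),"slope deg",np.round(np.degrees(np.arctan2(*(np.polyfit(*(W.T if n[0]=='l' else W[:,::-1].T),1)[:1].tolist()+[1]))),2))
E
python3 m4.py 9 .0544
python3 - <<'E'
from h import *
d=ld('s9')
# side: lower face edge, crop 8.575/8.571 scale origin (235,120); eyeballed corners
o=lambda c:np.array([(c[0]+.5)/8.573-.5+235,(c[1]+.5)/8.571-.5+120])
L,R=o((228,250)),o((475,270))
print("face corners",onz(d,[L,R],.0263)*1000)
# inner outline near corners at paper
print("outline near corners (outer line)",onz(d,[o((207,292)),o((488,316))],.013)*1000)
# expected positions projected, for overlay
def rect(c,yaw,a,b,z):
    y=np.radians(yaw);X=np.array([np.cos(y),np.sin(y)]);Y=np.array([-X[1],X[0]])
    return np.array([[*(np.array(c)+i*a/2*X+j*b/2*Y),z] for i,j in((1,1),(1,-1),(-1,-1),(-1,1))])
E
```

```text
left(+y) [ 470.3 -215.8] slope deg -9.59
bottom(-x) [ 440.8 -241.9] slope deg -1.69
top(+x) [ 532.6 -236. ] slope deg -1.15
face corners [[ 532.35571107 -223.62514422   26.3       ]
 [ 448.87278874 -225.87433089   26.3       ]]
outline near corners (outer line) [[ 538.33533572 -217.25499773   13.        ]
 [ 443.07454842 -219.37848793   13.        ]]
```

```bash
python3 - <<'E'
from h import *
d=ld('t9');a=cv2.resize(d['img'][172:222,342:382],(640,800)[0:1]+(600,) if 0 else (480,600),interpolation=cv2.INTER_CUBIC)
# overlay predicted block at estimated pose from TCP and outline at top-measured pose
def rect(c,yaw,a,b,z):
    y=np.radians(yaw);X=np.array([np.cos(y),np.sin(y)]);Y=np.array([-X[1],X[0]])
    return np.array([[*(np.array(c)+i*a/2*X+j*b/2*Y),z] for i,j in((1,1),(1,-1),(-1,-1),(-1,1))])
b=a.copy()
tr=lambda P:(((proj(d,P)+.5-[342,172])*12-.5)*8).astype(np.int32)
for z,c in((.0263,(255,0,0)),(.0483,(0,255,255))):
    cv2.polylines(b,[tr(rect((.4922,-.2571),.9,.084,.056,z))],True,c,1,cv2.LINE_AA,3)
cv2.polylines(b,[tr(rect((.4922,-.2571),.9,.092,.064,.013))],True,(0,255,0),1,cv2.LINE_AA,3)
o=np.hstack([a,b]);cv2.imwrite('pics/t9z.png',cv2.resize(o,(800,500))[:,:,::-1])
E
```

```text
(no output)
```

View pics/t9z.png

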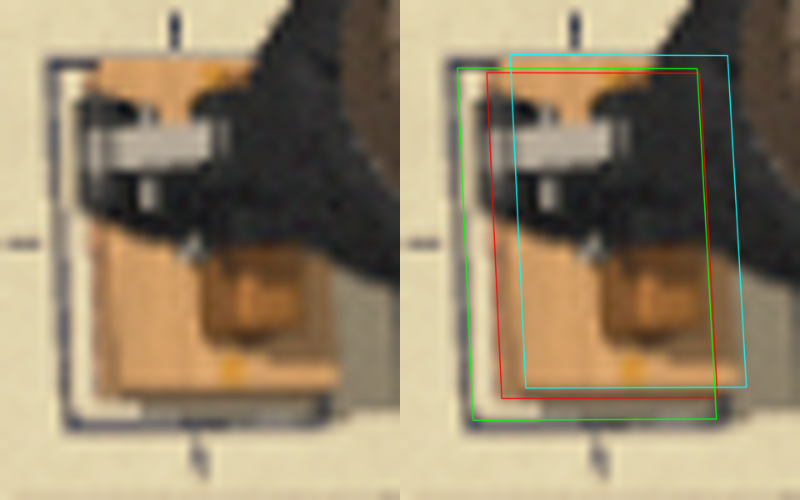

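Emit:
step_arm([
  [0,0,1,0,0,0,10],
  [0,0,2,0,0,0,10],
  [0,0,2.5,0,0,0,10],
  [0,0,2.5,0,0,0,10],
  [0,0,2.5,0,0,0,10],
  [0,0,2.5,0,0,0,10],
  [0,0,2.5,0,0,0,10],
  [0,0,2.5,0,0,0,10],
])

```text
t: 17.2
tcp_pos: [0.4918, -0.2551, 0.0516]
eef_rot: [179.9, 0.1, -179.1]
ft_force: [-0.1, 1.0, -1.8]
finger_gap: 0.0166
```

```bash
python3 m3.py 10; python3 - <<'E'
from h import *
d=ld('s10');b=cv2.resize(d['img'][120:190,235:315],(686,600),interpolation=cv2.INTER_CUBIC)
def rect(c,yaw,a,b,z):
    y=np.radians(yaw);X=np.array([np.cos(y),np.sin(y)]);Y=np.array([-X[1],X[0]])
    return np.array([[*(np.array(c)+i*a/2*X+j*b/2*Y),z] for i,j in((1,1),(1,-1),(-1,-1),(-1,1))])
tr=lambda P:(((proj(d,P)+.5-[235,120])*8.573-.5)*8).astype(np.int32)
c=(.4922,-.2525)
cv2.polylines(b,[tr(rect(c,.9,.084,.056,.0238))],True,(255,0,0),1,cv2.LINE_AA,3)
cv2.polylines(b,[tr(rect(c,.9,.092,.064,.013))],True,(0,255,0),1,cv2.LINE_AA,3)
cv2.imwrite('pics/s10z.png',b[:,:,::-1])
t=ld('t10')
def quad(m):
    cs,_=cv2.findContours(m,cv2.RETR_EXTERNAL,cv2.CHAIN_APPROX_NONE);return max(cs,key=cv2.contourArea).reshape(-1,2).astype(float)
hsv=cv2.cvtColor(t["img"],cv2.COLOR_RGB2HSV).astype(int);h,s,v=hsv[...,0],hsv[...,1],hsv[...,2]
for k,m,(x0,x1,y0,y1) in(("ochre",(h>12)&(h<25)&(s>190)&(v>120),(275,305,195,230)),("moss",(h>40)&(h<80)&(s>100),(280,308,165,200)),("black",v<50,(275,300,122,150))):
    M=np.zeros(v.shape,np.uint8);M[y0:y1,x0:x1]=m[y0:y1,x0:x1];print(k,cv2.minEnclosingCircle((onz(t,quad(M),.05)[:,:2]*1000).astype(np.float32)))
E
```

```text
{'t': np.float64(17.2), 'tcp_pos': array([ 0.4918, -0.2551,  0.0516]), 'eef_rot': array([ 1.799156e+02,  9.950000e-02, -1.790903e+02]), 'ft_force': array([-0.0677,  1.0489, -1.839 ]), 'finger_gap': np.float64(0.0166), 'joints': array([-27.4848,  27.8118,  -7.6376,  54.5031,   0.1215, -28.3945])}
ochre ((444.1436462402344, -70.3488998413086), 22.444063186645508)
moss ((519.10107421875, -82.4473876953125), 22.219871520996094)
black ((637.4129028320312, -65.62574768066406), 22.57577896118164)
```

View pics/s10z.png

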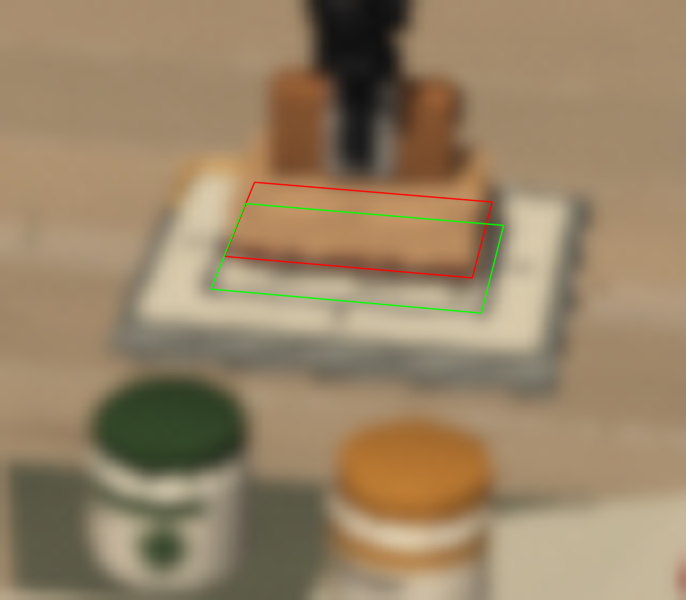

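The side view shows the block's lower edge on the predicted line, with its front corners at about (228,252) and (472,275). It sits inside the outline with even margins, and the jars haven't moved.

```bash
python3 -c "
from h import *
r.job_done();st()"
```

```text
the job is handed in; nothing more can be done
the job is handed in; nothing more can be done
```

I took the larger block by its rail, rubbed it along the sanding board from the near end to the far end, and carried it over the jars. I handed the job in at about 17 s with the block still held above the outline.

- **Sanding:** the block's centre ran from about −65 mm to +62 mm along the board. The board gave about 3.5 to 4.5 mm, at a contact force of roughly 5.5 to 7 N. That force is estimated from wrist readings with about 1 N of noise.
- **Final hold:** the face is about 10.5 mm above the paper. It is level within 0.2° and square with the outline within about 0.5°, going by the arm's reading and the pictures. The grip is commanded at 80 N with the fingers closed on the rail (16.6 mm reading).
- **Centring:** the two cameras disagree slightly. The top view puts the block about 1.3 mm off towards +y, and the side view about 1 mm off towards −y, so I left it between them. Along x it is within about 1 mm.
- **Jars:** in the last top view they stand within 1 mm of where they started.

One thing went wrong on the way: on the first approach joint 6 reached the end of its range. I turned the gripper half round and used the equivalent grasp, before anything had been touched.

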